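Find the tube that rattles and hold it out over the tray

TASK

Each of the three look-alike capped tubes lying in the wire cradle has a heavy grinding rod inside; in two it is packed tight, in one it has come loose and rattles. Lift the tubes out and tip them well over, first cap end down and then foot end down, until you find the one whose rod slides; lay each quiet one back in the cradle. Finish while still holding the rattling tube level, lengthwise over the middle of the steel tray and about a hand's breadth above it, so that it can be opened there; leave the flask, the small beaker and the foil ball where they stand.

Things in the scene. Friction and masses are not known exactly. Their poses are not given: they have to be found in the camera images.
- tube_a: white 50 ml screw-cap tube, all three look alike: 114 mm long, body 29 mm across, cap 36 mm across. Origin on its lowest line, halfway along; own y runs along the tube from cap (y -57 to -45 mm) to foot, z up as it lies in the cradle. 0.26 to 0.31 kg, so weight does not tell which one rattles
- tube_b: tube like tube_a: same looks, sizes, axes and weights
- tube_c: tube like tube_a: same looks, sizes, axes and weights
- rod_a (a joint): where the tungsten carbide rod (24 x 34 mm, 0.22 kg) inside tube_a lies along it, m: 0 in the middle, + towards the foot, - towards the cap. All rods start at 0. A packed rod stays within 1 mm; the loose one, in one of the three tubes, has 26 mm of play either way, stays put when the tube is level and slides to the low end within half a second once tipped by 25 degrees
- rod_b (a joint): the same for the rod inside tube_b
- rod_c (a joint): the same for the rod inside tube_c
- tube_a_mid (a point): point on the axis of tube_a, halfway along (17.5 mm above the body's origin as it lies); same axes
- tube_b_mid (a point): point on the axis of tube_b, halfway along (17.5 mm above the body's origin as it lies); same axes
- tube_c_mid (a point): point on the axis of tube_c, halfway along (17.5 mm above the body's origin as it lies); same axes
- cradle: fixed wire cradle, 195 x 65 x 53 mm: two bent wires with three dips, in which tubes lie along the cradle's y. Origin on the bench under its middle. Dips at x = -62, 0 and +62 mm; a seated tube's axis is at z = 45 mm and its middle at y = 0. The wires run at y = -30 and +30 mm, 5 mm thick, crests at z = 50 to 53 mm; between them a tube's middle is free for the fingers down to z = 13 mm
- tray: fixed shallow steel tray, 180 x 90 x 22 mm, open on top, long along its own x; origin on the bench under its middle
- flask: small conical glass flask, 67 mm across, 112 mm high, origin under its middle; bystander
- foil_ball: crumpled foil ball, 46 x 42 x 35 mm, origin under its middle; bystander
- beaker_small: small glass beaker, 52 mm across, 62 mm high, origin under its middle; bystander

How it is judged:
By the outcome, as a careful person would: the job done as asked, in the order asked, and still so for the second after the job is handed in, while the arm keeps its last pose, push and grip.
It also fails if it takes over 72 s, if anything falls off the work surface, if the arm or the gripper's body presses on something with over 40 N, if the wrist force passes 120 N, or if a joint passes its speed limit or range.

ROBOT

A 6-joint arm with a two-finger parallel gripper is mounted at the origin on a cart in front of the work surface, level with it; the furniture and walls round the work are solid. World frame = base frame: x ahead of the robot, y to its left, z up, the work surface at z = 0. Lengths are in m, angles in degrees, forces in N, time in s.
With the tool pointing down it reaches from about 0.35 to 0.875 m from the base axis. Payload 4.2 kg.
Tool frame: the origin (TCP) lies midway between the tips of the shut fingers; the grasp point (between the pads) lies 19 mm behind it; z points along the fingers, y is the line along which they close (so a half turn about z gives the same grasp; the last joint's range is limited). The gripper opens to 87 mm and grips with 3 to 60 N. Pads are 19 mm wide; open, the fingers measure 117 mm over their backs; the gripper's body (75 mm by 190 mm) begins 51 mm behind the grasp point.
Start: joints at [-56.115, 22.042, 0.453, 0, -68.411, -14.817], TCP at [0.204, -0.591, 0.223] pointing down, gripper open.
Joint ranges: [-179.83, 179.83], [-69.29, 118.12], [-61.27, 80.66], [-181.25, 117.63], [-171.15, -9.14], [-177.46, 177.46]. Speed limits (degrees/s): [159.86, 159.86, 180, 180, 180, 180].

INTERFACE

Orientations are given as a 3x3 rotation matrix whose columns are the frame's x, y, z axes.
In Python, from station import r, cams gives the robot as it stands (r), with the cameras (cams).
- The arm moves only by the shell command python3 steer.py 'ROWS'. ROWS is a JSON list of rows, 1 to 8 of them, each of 7 numbers: the opening from 0.0 (shut) to 1.0 (fully open), then dx, dy, dz in m, then a rotation vector rx, ry, rz in degrees; each row is the pose to reach, as a shift and turn from the pose commanded when the command began, along the tool's axes at that moment; what a row does not reach only later rows make up. A row lasts 1/10 s, in which the tool goes at most 0.05 m and 8.59 degrees, less where a joint would pass 70% of its speed; a pose out of reach is approached as far as the arm can. The fingers move at their own pace and stop on an object; the grip force is fixed at half the most. Time passes only in rows, so rows that do not move let the fingers close. It prints the time, the measured TCP pose, the force, the opening and the grip force at its end.
- r.sense(): the state, without advancing time (a new reading comes with each control period).
- cams.capture(name): name is "side" or "top"; returns a dict with "pixels" (400x640x3 uint8, red, green, blue), "z_map" (400x640 float32, m along the optical axis (not along the pixel's ray), 0 where there is no reading), "K" (3x3 intrinsics, pixels), "world_from_camera" (4x4, takes a point from camera to world coordinates). Camera axes: x right, y up, looking along -z (the intrinsics and any distortion apply to the point x, -y, -z); pixel columns grow to the right and rows downward; lengths in m; the calibration is good to about 2 mm. A picture is of the moment at which its call begins.
- r.finish_job(): hands the job in; it is judged then, once.
The state is a dict: "time_s": time; "joints": joint angles; "joint_velocities": joint speeds; "effort": joint torques, N m; "tcp_pos": TCP position; "ee_rot": TCP orientation; "wrist_force": force on the tool from outside, world axes, zero at the start; "moment": the same for the moment, N m; "gripper_width": opening from 0.0 (shut) to 1.0 (fully open); "gripper_force": force on a finger pad.
Only numpy, scipy, OpenCV 4.12 (cv2) and the standard library are available. Lean on these libraries where they do the work, as an engineer would, in place of code of your own. Each camera call takes 0.05 s, during which the arm holds its last target. There are 200 camera calls.

## Working session

There is one attempt and no reset: what is moved stays moved. The work goes in short steps, Python scripts to look and compute and a shell command to move; the robot and the scene stay as the last step left them, time stands still between calls to the robot, and variables do not carry over. Pictures are saved under pics/ and viewed, at most 10 in all, crops included, and the job is handed in when it is done.

```bash
ls; mkdir -p pics; python3 - <<'E'
from station import r, cams
import cv2,numpy as np
s=r.sense();print(s['time_s'],s['tcp_pos'],np.round(s['ee_rot'],3).tolist(),s['gripper_width'])
for n in('top','side'):
    c=cams.capture(n);cv2.imwrite(f'pics/{n}0.png',c['pixels'][:,:,::-1]);print(n,c['K'].tolist(),np.round(c['world_from_camera'],3).tolist())
    np.savez(f'{n}0.npz',**c)
E
```

```text
pics
station.py
steer.py
0.0 [ 0.2039928  -0.59013031  0.22145225] [[-0.945, -0.327, -0.001], [-0.327, 0.945, 0.002], [0.0, 0.002, -1.0]] 1.0002253541194215
top [[432.5721272663326, 0.0, 325.5347389725579], [0.0, 432.5721272663326, 195.08340447540692], [0.0, 0.0, 1.0]] [[-0.001, 0.98, -0.197, 0.272], [-1.0, 0.001, 0.008, 0.118], [0.008, 0.197, 0.98, 1.131], [0.0, 0.0, 0.0, 1.0]]
side [[486.7630937031206, 0.0, 316.86656310053695], [0.0, 486.7630937031206, 200.33014213600777], [0.0, 0.0, 1.0]] [[-0.999, -0.034, 0.041, 0.564], [0.053, -0.541, 0.84, 1.059], [-0.007, 0.841, 0.542, 0.675], [0.0, 0.0, 0.0, 1.0]]
```

View pics/top0.png

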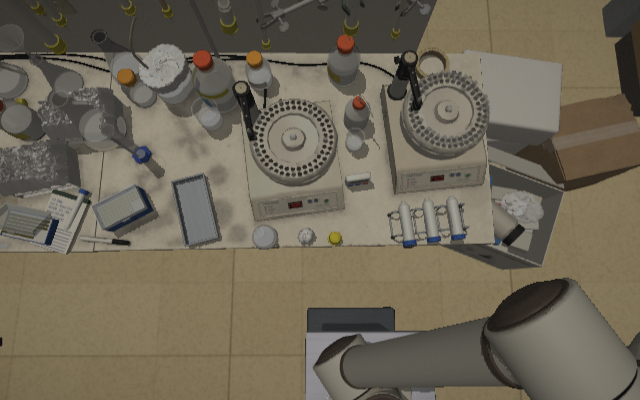

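View pics/side0.png

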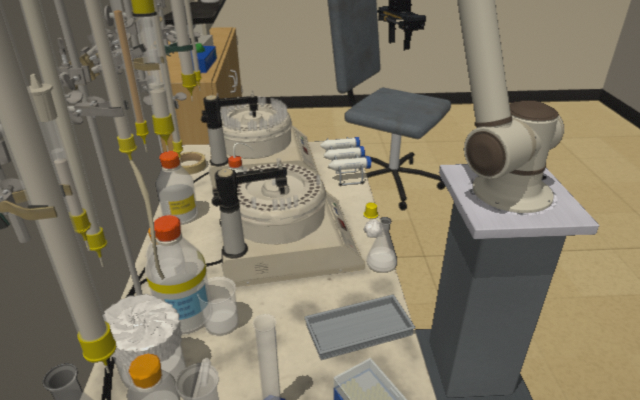

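The top view shows the three tubes at about (407,222), (431,220) and (456,218), with the blue caps facing the robot. The tray is at (196,210). Along the front edge are the flask (264,236), foil ball (306,236) and a yellow-capped item (335,238). The side view shows the tubes at (345,155) and the tray at (360,325).

```bash
cat > h.py <<'E'
import numpy as np,cv2
def cloud(c):
    v,u=np.mgrid[:400,:640];z=c['z_map'];K=c['K']
    P=np.stack([(u-K[0,2])*z/K[0,0],-(v-K[1,2])*z/K[1,1],-z,np.ones_like(z)],-1)
    W=(P@c['world_from_camera'].T)[...,:3];W[z==0]=np.nan;return W
E
python3 - <<'E'
from h import *
for n in('top','side'):
    c=dict(np.load(f'{n}0.npz'));W=cloud(c);p=c['pixels'].astype(int)
    print(n)
    blue=(p[...,2]>p[...,0]+50)
    R=(W[...,0]>.2)&(W[...,0]<.7)&(W[...,1]>-.35)&(W[...,1]<.0)
    m=(blue&R).astype(np.uint8)
    k,l,st,ce=cv2.connectedComponentsWithStats(m)
    for i in range(1,k):
        if st[i,4]>8:
            q=W[l==i];print('cap',ce[i].round(),st[i,4],np.median(q,0).round(4),q.min(0).round(3),q.max(0).round(3))
    # white tube pixels
    m=((p.min(-1)>150)&R&(W[...,2]>.04)&(W[...,2]<.075)).astype(np.uint8)
    k,l,st,ce=cv2.connectedComponentsWithStats(m)
    for i in range(1,k):
        if st[i,4]>40:
            q=W[l==i];print('white',ce[i].round(),st[i,4],np.median(q,0).round(4),q.min(0).round(3),q.max(0).round(3))
    pts=dict(top=dict(tray=(196,210),trayTL=(174,180),trayTR=(206,175),trayBL=(187,246),trayBR=(218,239),flask=(264,236),foil=(306,236),yel=(335,238),bench=(370,225),machfront=(440,188),machtop=(440,165),rotor=(447,112),mach1=(300,200),box=(125,205)),side=dict(tray=(360,325),flask=(382,265),tl=(307,325),bl=(322,353),br=(413,328),tr=(390,299)))[n]
    for a,(u,v) in pts.items(): print(a,W[v,u].round(3))
E
```

```text
top
cap [459. 236.] 42 [ 0.3839 -0.2203  0.0607] [ 0.379 -0.236  0.055] [ 0.389 -0.209  0.065]
cap [434. 239.] 39 [ 0.3769 -0.1594  0.0599] [ 0.371 -0.173  0.056] [ 0.382 -0.148  0.066]
cap [409. 242.] 41 [ 0.369  -0.0973  0.0615] [ 0.364 -0.111  0.053] [ 0.374 -0.087  0.065]
tray [0.458 0.449 0.004]
trayTL [ 0.541  0.515 -0.004]
trayTR [0.554 0.429 0.002]
trayBL [0.362 0.461 0.023]
trayBR [0.382 0.388 0.003]
flask [0.382 0.258 0.083]
foil [0.387 0.158 0.032]
yel [0.382 0.085 0.031]
bench [ 0.419 -0.008  0.004]
machfront [ 0.515 -0.193  0.02 ]
machtop [ 0.564 -0.182  0.069]
rotor [ 0.671 -0.181  0.158]
mach1 [0.475 0.173 0.059]
box [0.461 0.61  0.063]
side
cap [360. 146.] 51 [ 0.38   -0.1654  0.0561] [ 0.372 -0.225  0.04 ] [ 0.387 -0.143  0.063]
cap [368. 161.] 35 [ 0.368  -0.0891  0.0553] [ 0.364 -0.112  0.041] [ 0.373 -0.08   0.064]
white [338. 142.] 188 [ 0.4404 -0.2105  0.0543] [ 0.389 -0.228  0.046] [ 0.492 -0.194  0.061]
white [342. 151.] 208 [ 0.4337 -0.1482  0.0547] [ 0.382 -0.165  0.045] [ 0.484 -0.134  0.062]
white [347. 162.] 229 [ 0.4255 -0.0872  0.0548] [ 0.374 -0.106  0.045] [ 0.477 -0.074  0.061]
tray [0.457 0.443 0.004]
flask [0.394 0.298 0.02 ]
tl [0.553 0.452 0.021]
bl [0.531 0.514 0.019]
br [0.367 0.469 0.019]
tr [0.393 0.39  0.014]
```

```bash
python3 - <<'E'
import cv2,numpy as np
t=cv2.imread('pics/top0.png')[130:260,160:480];s=cv2.imread('pics/side0.png')[110:240,260:480]
a=cv2.resize(t,(780,317),interpolation=2);b=cv2.resize(s,(480,283),interpolation=2)
o=np.zeros((600,780,3),np.uint8);o[:317]=a;o[317:600,:480]=b;cv2.imwrite('pics/crop0.png',o)
E
```

```text
(no output)
```

View pics/crop0.png

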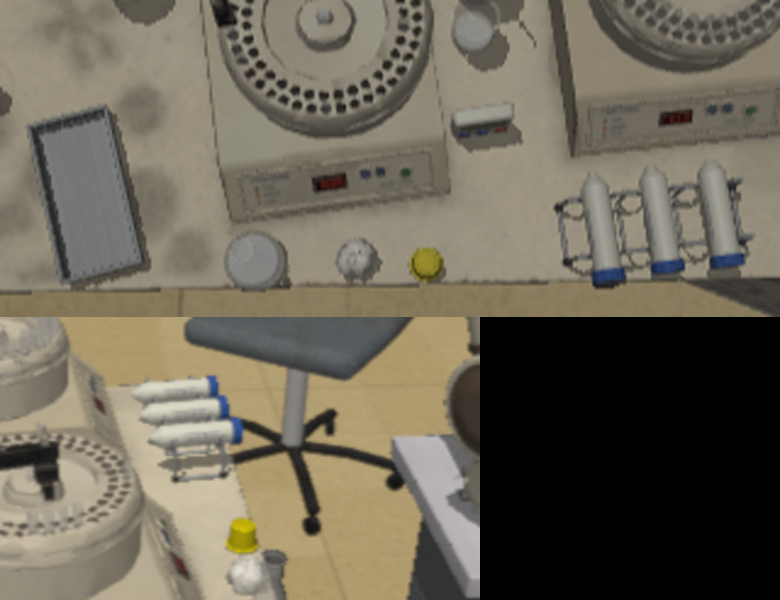

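The crop confirms the cradle on the right with its caps facing the robot. The tray's long side runs roughly along world x, and the flask, foil ball and yellow beaker stand along the front edge. Next I'll fit the axes.

```bash
cat >> h.py <<'E'
def fit(c,y0,zlo=.03):
    """tube in box around y0 -> mid (xy), axis angle, top z"""
    W=cloud(c);p=c['pixels'].astype(int)
    col=(p.min(-1)>135)|(p[...,2]>p[...,0]+40)
    m=col&(W[...,0]>.33)&(W[...,0]<.52)&(abs(W[...,1]-y0-.12*(W[...,0]-.43))<.024)&(W[...,2]>zlo)&(W[...,2]<.08)
    q=W[m];xy=q[:,:2].astype(np.float32)
    rc=cv2.minAreaRect(xy*1000)
    b=cv2.boxPoints(rc)/1000;e=[b[1]-b[0],b[2]-b[1]];L=max(e,key=np.linalg.norm);L=L*np.sign(L[0])
    return m.sum(),np.array(rc[0])/1000,np.array(rc[1]),np.degrees(np.arctan2(L[1],L[0])),np.percentile(q[:,2],[50,98])
E
python3 - <<'E'
from h import *
for n in('top','side'):
    c=dict(np.load(f'{n}0.npz'));W=cloud(c)
    for y in(-.09,-.152,-.214): print(n,*[np.round(a,4) for a in fit(c,y,.048)])
    m=(W[...,0]>.33)&(W[...,0]<.6)&(W[...,1]>.36)&(W[...,1]<.54)&(W[...,2]>.010)&(W[...,2]<.03)
    print('tray',[np.round(a,3) for a in cv2.minAreaRect(W[m][:,:2].astype(np.float32)*1000)])
E
```

```text
top 213 [ 0.4128 -0.0987] [100.8061  28.4013] 1.5453 [0.0588 0.0645]
top 208 [ 0.4211 -0.16  ] [99.2397 29.927 ] 1.2539 [0.059  0.0633]
top 207 [ 0.4287 -0.221 ] [99.5228 29.7307] 1.2207 [0.0587 0.0641]
tray [array([457.987, 450.209]), array([179.544,  89.807]), np.float64(15.445)]
side 264 [ 0.4195 -0.0894] [108.3602  42.736 ] 13.4262 [0.055  0.0607]
side 246 [ 0.4287 -0.1571] [111.96    38.9856] 5.5526 [0.055 0.061]
side 222 [ 0.4351 -0.2113] [113.3788  35.6814] 7.1094 [0.0549 0.0608]
tray [array([460.989, 450.306]), array([179.577,  90.895]), np.float64(15.083)]
```

```bash
python3 - <<'E'
from h import *
caps=[(.369,-.0973),(.3769,-.1594),(.3839,-.2203)]
for n in('top','side'):
    c=dict(np.load(f'{n}0.npz'));W=cloud(c)
    for cx,cy in caps:
        d=np.radians(6.9);ax=np.array([np.cos(d),np.sin(d)])
        for it in range(4):
            r=W[...,:2]-[cx,cy];s=r@ax;t=r@[-ax[1],ax[0]]
            m=(s>.012)&(s<.075)&(abs(t)<.020)&(W[...,2]>.052)
            S=s[m];T=t[m];k=np.polyfit(S,T,1);d=np.arctan2(ax[1],ax[0])+np.arctan(k[0]);ax=np.array([np.cos(d),np.sin(d)])
        # ends
        r=W[...,:2]-[cx,cy];s=r@ax;t=r@[-ax[1],ax[0]]-k[1]
        e=s[(abs(t)<.02)&(W[...,2]>.035)&(W[...,2]<.08)&(abs(s)<.13)]
        lo,hi=np.percentile(e,[.5,99.5]);mid=np.array([cx,cy])+ax*(lo+hi)/2+k[1]*np.array([-ax[1],ax[0]])
        print(n,m.sum(),np.degrees(d).round(2),mid.round(4),(hi-lo).round(4),W[m][:,2].max().round(4))
E
```

```text
top 242 6.75 [ 0.417  -0.0938] 0.1106 0.0632
top 243 5.86 [ 0.4265 -0.1545] 0.1121 0.0634
top 245 6.97 [ 0.4319 -0.2165] 0.1108 0.0654
side 117 7.0 [ 0.4199 -0.0897] 0.1109 0.0603
side 102 6.99 [ 0.4278 -0.1511] 0.1109 0.0611
side 92 6.53 [ 0.4347 -0.2127] 0.112 0.0612
```

```bash
python3 steer.py '[[0.53,-0.17,0.14,0,0,0,6],[0.53,-0.339,0.279,0.02,0,0,12.2],[0.53,-0.339,0.279,0.02,0,0,12.2],[0.53,-0.339,0.279,0.02,0,0,12.2],[0.53,-0.339,0.279,0.02,0,0,12.2],[0.53,-0.339,0.279,0.02,0,0,12.2],[0.53,-0.339,0.279,0.02,0,0,12.2],[0.53,-0.339,0.279,0.02,0,0,12.2]]'; python3 steer.py '[[0.53,0,0,0,0,0,0]]'
cat >> h.py <<'E'
def go(p,ang=96.9):
    """tool-axis shift and turn from here to p with the tool down and y at ang"""
    from station import r, cams
    from scipy.spatial.transform import Rotation as Ro
    s=r.sense();R=np.array(s['ee_rot']);a=np.radians(ang)
    y=np.array([np.cos(a),np.sin(a),0]);z=np.array([0,0,-1.]);T=np.c_[np.cross(y,z),y,z]
    print('shift',(R.T@(np.array(p)-s['tcp_pos'])).round(4),'rot',Ro.from_matrix(R.T@T).as_rotvec(degrees=True).round(2))
def st():
    from station import r, cams
    s=r.sense();print(round(s['time_s'],2),np.round(s['tcp_pos'],4),'J',np.round(s['joints'],1),'F',np.round(s['wrist_force'],2),'M',np.round(s['moment'],3),'w',round(s['gripper_width'],3),round(s['gripper_force'],1))
    R=np.array(s['ee_rot']);print(R.round(3).tolist(),'M tool',(R.T@s['moment']).round(3))
E
python3 -c "
from h import *
go((.433,-.2165,.12));st()"
```

```text
time_s: 0.9
tcp_pos: [0.4132, -0.248, 0.2044]
ee_rot: [[-0.993, -0.12, -0.0], [-0.12, 0.993, 0.0], [0.0, 0.0, -1.0]]
wrist_force: [1.2, -0.6, -0.4]
gripper_width: 0.539
gripper_force: 0.0
time_s: 1.0
tcp_pos: [0.415, -0.2458, 0.2042]
ee_rot: [[-0.992, -0.127, 0.0], [-0.127, 0.992, 0.001], [-0.0, 0.001, -1.0]]
wrist_force: [0.8, -0.4, 0.4]
gripper_width: 0.534
gripper_force: 0.0
shift [-0.0215  0.0268  0.0842] rot [0.04 0.02 0.39]
1.0 [ 0.415  -0.2458  0.2042] J [-11.3   9.  -20.5  -0.  -60.5 -71.4] F [ 0.79 -0.43  0.45] M [-0.053 -0.016  0.054] w 0.534 0.0
[[-0.992, -0.127, 0.0], [-0.127, 0.992, 0.001], [-0.0, 0.001, -1.0]] M tool [ 0.055 -0.01  -0.054]
```

```bash
python3 steer.py '[[0.53,-0.0215,0.0268,0.03,0,0,0],[0.53,-0.0215,0.0268,0.084,0,0,0],[0.53,-0.0215,0.0268,0.084,0,0,0],[0.53,-0.0215,0.0268,0.084,0,0,0]]' >/dev/null; python3 - <<'E'
from h import *
from station import r, cams
go((.433,-.2165,.026));st()
for n in('top','side'):
    c=cams.capture(n);np.savez(f'{n}1.npz',**c)
    cv2.imwrite(f'pics/{n}1.png',cv2.resize(c['pixels'][(150 if n=='top' else 90):,:,::-1][:110 if n=='top' else 110,(360 if n=='top' else 280):][:,:130],None,fx=6,fy=5,interpolation=2)[:])
E
```

```text
shift [-0.0038  0.0044  0.0941] rot [ 0.02 -0.2  -0.04]
1.4 [ 0.4301 -0.2213  0.1201] J [ -7.9  14.6 -27.1   0.  -48.5 -75.3] F [ 0.12 -1.98  0.25] M [-0.044 -0.129  0.047] w 0.528 0.0
[[-0.993, -0.12, -0.004], [-0.12, 0.993, -0.0], [0.004, 0.0, -1.0]] M tool [ 0.059 -0.123 -0.047]
```

View pics/side1.png

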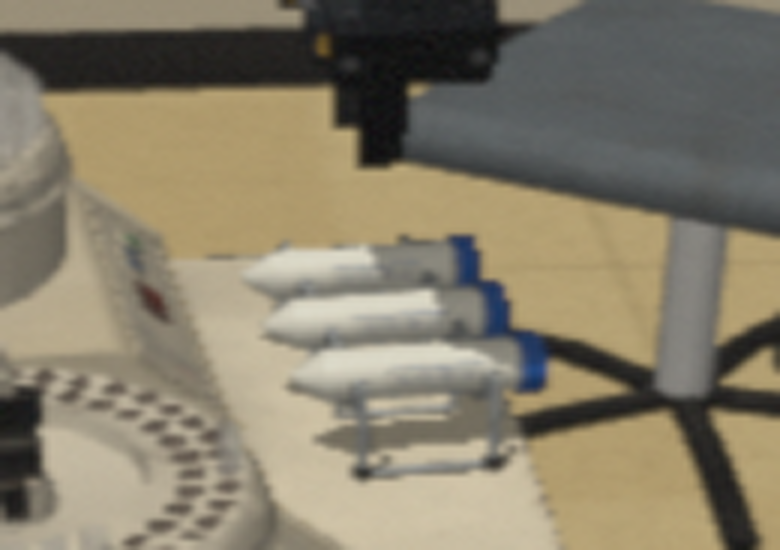

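The picture shows the gripper hovering above the farthest tube, with tube mid at about (365,265) and fingertips at (380,160). I'll let the arm settle before descending.

```bash
python3 steer.py '[[0.53,0,0,0,0,0,0],[0.53,0,0,0,0,0,0]]' >/dev/null; python3 - <<'E'
from h import *
go((.433,-.2165,.026));st()
E
```

```text
shift [-0.0015  0.0048  0.0962] rot [-0.06  0.18 -0.07]
1.7 [ 0.4317 -0.2214  0.1222] J [ -7.9  14.4 -27.    0.  -48.4 -75.3] F [-0.29 -0.33 -0.01] M [-0.075  0.027  0.002] w 0.532 0.0
[[-0.993, -0.119, 0.003], [-0.119, 0.993, -0.001], [-0.003, -0.001, -1.0]] M tool [ 0.071  0.036 -0.002]
```

```bash
python3 steer.py '[[0.53,-0.0015,0.0048,0.03,0,0,0],[0.53,-0.0015,0.0048,0.065,0,0,0],[0.53,-0.0015,0.0048,0.096,0,0,0],[0.53,-0.0015,0.0048,0.096,0,0,0],[0.53,-0.0015,0.0048,0.096,0,0,0]]'; python3 steer.py '[[0,0,0,0,0,0,0],[0,0,0,0,0,0,0],[0,0,0,0,0,0,0],[0,0,0,0,0,0,0],[0,0,0,0,0,0,0]]'; python3 -c "
from h import *
st()"
```

```text
time_s: 2.2
tcp_pos: [0.4325, -0.2162, 0.0254]
ee_rot: [[-0.993, -0.12, 0.001], [-0.12, 0.993, -0.001], [-0.0, -0.001, -1.0]]
wrist_force: [0.1, -0.3, 0.8]
gripper_width: 0.532
gripper_force: 0.0
time_s: 2.7
tcp_pos: [0.4335, -0.2178, 0.0268]
ee_rot: [[-0.993, -0.121, 0.004], [-0.121, 0.993, -0.003], [-0.004, -0.003, -1.0]]
wrist_force: [-1.4, -9.3, 6.6]
gripper_width: 0.319
gripper_force: 30.0
2.7 [ 0.4335 -0.2178  0.0268] J [ -7.4  22.8 -33.    0.2 -34.  -75.9] F [-1.35 -9.35  6.56] M [-2.763  0.382 -0.045] w 0.319 30.0
[[-0.993, -0.121, 0.004], [-0.121, 0.993, -0.003], [-0.004, -0.003, -1.0]] M tool [2.697 0.713 0.033]
```

```bash
python3 steer.py '[[0,0,0,-0.02,0,0,0],[0,0,0,-0.06,0,0,0],[0,0,0,-0.10,0,0,0],[0,0,0,-0.15,0,0,0],[0,0,0,-0.20,0,0,0],[0,0,0,-0.25,0,0,0],[0,0,0,-0.25,0,0,0],[0,0,0,-0.25,0,0,0]]'>/dev/null;  python3 steer.py '[[0,0,0,0,0,0,0],[0,0,0,0,0,0,0],[0,0,0,0,0,0,0]]'>/dev/null; python3 -c "
from h import *
st()"
```

```text
3.8 [ 0.4312 -0.2156  0.273 ] J [ -7.2   6.  -13.8  -0.  -70.4 -75.9] F [ 0.79  0.35 -3.41] M [-0.041  0.005  0.01 ] w 0.317 30.0
[[-0.993, -0.12, -0.003], [-0.12, 0.993, 0.001], [0.003, 0.001, -1.0]] M tool [ 0.04   0.009 -0.01 ]
```

```bash
cat >> h.py <<'E'
def avg(n=8):
    from station import r, cams
    L=[]
    for i in range(n):
        s=r.sense();R=np.array(s['ee_rot']);L.append(np.r_[R.T@s['moment'],R.T@s['wrist_force']]);c=cams.capture('side')
    L=np.array(L);print('Mtool',L[:,:3].mean(0).round(4),'sd',L[:,:3].std(0).round(3),'F',L[:,3:].mean(0).round(2));st();return c
E
python3 -c "
from h import *
avg()"
python3 steer.py '[[0,0,0,0,0,-8,0],[0,0,0,0,0,-50,0],[0,0,0,0,0,-50,0],[0,0,0,0,0,-50,0],[0,0,0,0,0,-50,0],[0,0,0,0,0,-50,0],[0,0,0,0,0,-50,0],[0,0,0,0,0,-50,0]]' >/dev/null;python3 -c "
from h import *
c=avg();cv2.imwrite('pics/s2.png',cv2.resize(c['pixels'][:220,200:520,::-1],None,fx=2.4,fy=2.4))"
```

```text
Mtool [ 0.0048 -0.025   0.0012] sd [0.025 0.016 0.027] F [ 0.06 -0.03  2.92]
4.2 [ 0.4319 -0.2158  0.2745] J [ -7.2   5.9 -13.7   0.  -70.4 -75.9] F [-0.75  0.06 -3.19] M [ 0.044 -0.021 -0.031] w 0.318 30.0
[[-0.993, -0.12, -0.0], [-0.12, 0.993, 0.0], [0.0, 0.0, -1.0]] M tool [-0.041 -0.026  0.031]
Mtool [ 0.0272  2.1812 -0.0232] sd [0.046 0.038 0.025] F [ 2.15 -0.    1.73]
5.4 [ 0.4322 -0.2152  0.2746] J [-31.2  -6.5 -25.3 -48.8 -38.9 -21.5] F [-0.09  0.66 -2.02] M [-0.262  2.188  0.019] w 0.323 30.0
[[-0.638, -0.121, 0.76], [-0.078, 0.993, 0.093], [-0.766, -0.0, -0.643]] M tool [-0.018  2.203 -0.008]
```

View pics/s2.png

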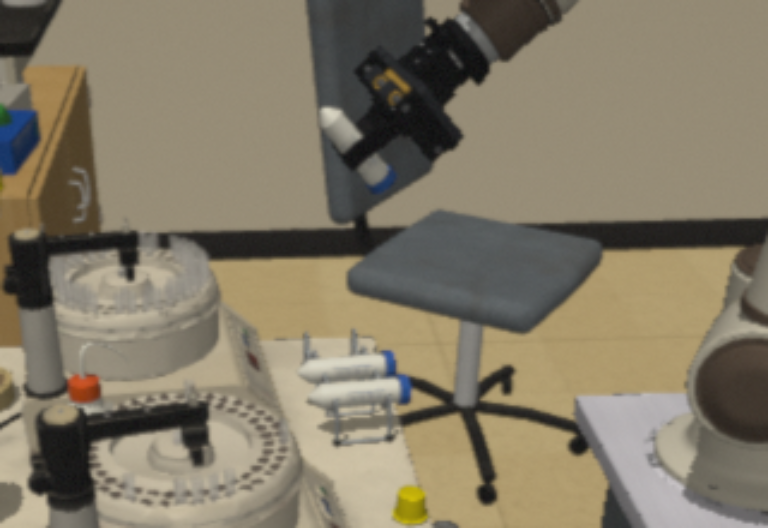

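The tube is firmly held, cap down at about 50° (foot at (330,118), cap at (383,182)). Foot end next.

```bash
python3 steer.py '[[0,0,0,0,0,50,0],[0,0,0,0,0,50,0],[0,0,0,0,0,50,0],[0,0,0,0,0,50,0],[0,0,0,0,0,50,0],[0,0,0,0,0,50,0],[0,0,0,0,0,50,0]]' >/dev/null;python3 -c "
from h import *
avg(12)"
python3 steer.py '[[0,0,0,0,0,8,0],[0,0,0,0,0,50,0],[0,0,0,0,0,50,0],[0,0,0,0,0,50,0],[0,0,0,0,0,50,0],[0,0,0,0,0,50,0],[0,0,0,0,0,50,0],[0,0,0,0,0,50,0]]' >/dev/null;python3 -c "
from h import *
avg()"
```

```text
Mtool [ 0.0147 -0.0833 -0.0099] sd [0.067 0.146 0.034] F [-0.03 -0.28  2.79]
6.7 [ 0.4315 -0.216   0.2749] J [ -7.3   5.8 -13.7  -0.  -70.4 -75.9] F [ 0.45  0.17 -2.5 ] M [-0.039 -0.031 -0.077] w 0.321 30.0
[[-0.993, -0.119, 0.001], [-0.119, 0.993, -0.0], [-0.001, -0.0, -1.0]] M tool [ 0.043 -0.026  0.077]
Mtool [ 0.0152 -2.0915  0.0112] sd [0.027 0.045 0.027] F [-1.61  0.06  1.72]
7.9 [ 0.4316 -0.2159  0.2755] J [  -2.5   30.5    3.3    7.7 -112.   -81. ] F [ 0.34 -0.28 -2.18] M [ 0.251 -2.153 -0.03 ] w 0.318 30.0
[[-0.64, -0.119, -0.759], [-0.077, 0.993, -0.091], [0.764, -0.0, -0.645]] M tool [-0.019 -2.168  0.026]
```

```bash
python3 steer.py '[[0,0,0,0,0,-50,0],[0,0,0,0,0,-50,0],[0,0,0,0,0,-50,0],[0,0,0,0,0,-50,0],[0,0,0,0,0,-50,0],[0,0,0,0,0,-50,0],[0,0,0,0,0,-50,0],[0,0,0,0,0,-50,0]]' >/dev/null;python3 steer.py '[[0,0,0,0,0,0,0],[0,0,0,0,0,0,0],[0,0,0,0,0,0,0]]' >/dev/null;python3 -c "
from h import *
avg(12)"
```

```text
Mtool [-0.0017  0.031  -0.0003] sd [0.03  0.029 0.031] F [ 0.05 -0.35  2.66]
9.6 [ 0.4319 -0.2158  0.2746] J [ -7.2   5.9 -13.7   0.  -70.4 -75.9] F [-0.27  0.04 -2.72] M [-0.035 -0.037 -0.026] w 0.324 30.0
[[-0.993, -0.12, 0.0], [-0.12, 0.993, -0.0], [-0.0, -0.0, -1.0]] M tool [ 0.04  -0.033  0.026]
```

```bash
python3 -c "
from h import *
avg(16)"; python3 steer.py '[[0,0,0,0,0,-50,0],[0,0,0,0,0,-50,0],[0,0,0,0,0,-50,0],[0,0,0,0,0,-50,0],[0,0,0,0,0,-50,0],[0,0,0,0,0,-50,0],[0,0,0,0,0,-50,0],[0,0,0,0,0,-50,0]]' >/dev/null;python3 steer.py '[[0,0,0,0,0,0,0],[0,0,0,0,0,0,0],[0,0,0,0,0,0,0],[0,0,0,0,0,50,0],[0,0,0,0,0,50,0],[0,0,0,0,0,50,0],[0,0,0,0,0,50,0],[0,0,0,0,0,50,0]]' >/dev/null;python3 steer.py '[[0,0,0,0,0,8,0],[0,0,0,0,0,8,0],[0,0,0,0,0,8,0],[0,0,0,0,0,8,0],[0,0,0,0,0,8,0]]' ;python3 -c "
from h import *
avg(20)"
```

```text
Mtool [0.0169 0.0413 0.007 ] sd [0.03  0.036 0.02 ] F [ 0.16 -0.08  2.86]
10.4 [ 0.4319 -0.2158  0.2746] J [ -7.2   5.9 -13.7   0.  -70.4 -75.9] F [ 0.33 -0.85 -2.03] M [ 0.019  0.003 -0.021] w 0.323 30.0
[[-0.993, -0.12, -0.0], [-0.12, 0.993, -0.0], [0.0, 0.0, -1.0]] M tool [-0.019  0.     0.021]
time_s: 12.5
tcp_pos: [0.4312, -0.2158, 0.2749]
ee_rot: [[-0.99, -0.12, 0.07], [-0.12, 0.993, 0.012], [-0.071, 0.004, -0.997]]
wrist_force: [-0.4, -0.2, -2.7]
gripper_width: 0.321
gripper_force: 30.0
Mtool [ 0.0178  0.1438 -0.0007] sd [0.037 0.028 0.03 ] F [0.06 0.   2.81]
13.5 [ 0.4319 -0.2158  0.2746] J [ -8.1   4.2 -15.2  -1.4 -66.8 -74.5] F [-0.09 -0.06 -2.95] M [-0.035  0.118  0.   ] w 0.323 30.0
[[-0.99, -0.121, 0.068], [-0.12, 0.993, 0.012], [-0.069, 0.004, -0.998]] M tool [ 0.021  0.122 -0.001]
```

```bash
python3 steer.py '[[0,0,0,0,0,3.95,0],[0,0,0,0,0,3.95,0],[0,0,0,0,0,3.95,0]]' >/dev/null;python3 steer.py '[[0,0,0,0,0,0,0],[0,0,0,0,0,0,0]]' ;python3 -c "
from h import *
avg(20)"
```

```text
time_s: 14.0
tcp_pos: [0.4316, -0.2158, 0.2747]
ee_rot: [[-0.993, -0.12, 0.001], [-0.12, 0.993, 0.004], [-0.001, 0.004, -1.0]]
wrist_force: [0.6, -0.1, -3.3]
gripper_width: 0.319
gripper_force: 30.0
Mtool [ 0.0257 -0.0559 -0.0006] sd [0.027 0.026 0.026] F [ 0.09 -0.05  2.81]
15.0 [ 0.4319 -0.2158  0.2746] J [ -7.4   6.  -13.5  -0.2 -70.5 -75.6] F [-0.66  0.28 -2.71] M [ 0.039 -0.071  0.05 ] w 0.318 30.0
[[-0.993, -0.121, 0.0], [-0.121, 0.993, 0.004], [-0.001, 0.004, -1.0]] M tool [-0.031 -0.075 -0.05 ]
```

Level moments about the closing axis are −0.056 after cap-down and +0.037 after foot-down. The predicted change for a loose rod is 0.11, and near zero for a packed one. This first tube is therefore the rattler, and I'll carry it to the tray.

```bash
python3 -c "
from h import *
go((.459,.450,.275),105.2)"
```

```text
shift [-0.1072  0.6577  0.0023] rot [ 0.23  0.05 -8.27]
```

```bash
python3 steer.py '[[0,-0.003,0.02,0,0.23,0.05,-0.5],[0,-0.011,0.065,0,0.23,0.05,-1],[0,-0.018,0.11,0,0.23,0.05,-2],[0,-0.025,0.155,0,0.23,0.05,-2.5],[0,-0.033,0.2,0,0.23,0.05,-3],[0,-0.04,0.245,0,0.23,0.05,-3.5],[0,-0.047,0.29,0,0.23,0.05,-4],[0,-0.054,0.33,0,0.23,0.05,-4.1]]';python3 steer.py '[[0,-0.007,0.045,0,0,0,-0.5],[0,-0.014,0.09,0,0,0,-1],[0,-0.022,0.135,0,0,0,-2],[0,-0.029,0.18,0,0,0,-2.5],[0,-0.036,0.225,0,0,0,-3],[0,-0.043,0.265,0,0,0,-3.5],[0,-0.049,0.30,0,0,0,-4],[0,-0.053,0.325,0,0,0,-4.1]]' ; python3 steer.py '[[0,0,0,0,0,0,0],[0,0,0,0,0,0,0],[0,0,0,0,0,0,0]]'>/dev/null; python3 -c "
from h import *
st();go((.459,.450,.10),105.2)"
```

```text
time_s: 15.8
tcp_pos: [0.4454, 0.1204, 0.2763]
ee_rot: [[-0.981, -0.192, 0.001], [-0.192, 0.981, 0.0], [-0.001, 0.0, -1.0]]
wrist_force: [0.7, 0.1, -2.2]
gripper_width: 0.319
gripper_force: 30.0
time_s: 16.6
tcp_pos: [0.4352, 0.4499, 0.2751]
ee_rot: [[-0.965, -0.262, -0.0], [-0.262, 0.965, -0.001], [0.0, -0.0, -1.0]]
wrist_force: [0.9, -0.5, -2.8]
gripper_width: 0.32
gripper_force: 30.0
16.9 [0.4356 0.4466 0.2758] J [  60.6   20.3    5.4    0.   -75.2 -135.5] F [ 0.05 -0.16 -1.91] M [-0.037 -0.045  0.064] w 0.318 30.0
[[-0.965, -0.26, -0.0], [-0.26, 0.965, -0.001], [0.0, -0.001, -1.0]] M tool [ 0.047 -0.033 -0.063]
shift [-0.0235 -0.0027  0.1758] rot [-0.04 -0.03 -0.1 ]
```

```bash
python3 steer.py '[[0,-0.0235,-0.0027,0.02,0,0,0],[0,-0.0235,-0.0027,0.06,0,0,0],[0,-0.0235,-0.0027,0.10,0,0,0],[0,-0.0235,-0.0027,0.14,0,0,0],[0,-0.0235,-0.0027,0.165,0,0,0],[0,-0.0235,-0.0027,0.176,0,0,0],[0,-0.0235,-0.0027,0.176,0,0,0],[0,-0.0235,-0.0027,0.176,0,0,0]]' >/dev/null; python3 steer.py '[[0,0,0,0,0,0,0],[0,0,0,0,0,0,0],[0,0,0,0,0,0,0]]'>/dev/null; python3 - <<'E'
from h import *
from station import r, cams
go((.459,.450,.10),105.2);c=avg(6);t=cams.capture('top')
W=cloud(c);p=c['pixels'].astype(int)
m=((p.min(-1)>140)|(p[...,2]>p[...,0]+40))&(W[...,2]>.085)&(W[...,2]<.16)&(abs(W[...,0]-.459)<.09)&(abs(W[...,1]-.45)<.06)
q=W[m];u=np.array([np.cos(.2653),np.sin(.2653)]);s=(q[:,:2]-[.459,.45])@u
print(m.sum(),'along',s.min().round(3),s.max().round(3),'z fit',np.polyfit(s,q[:,2],1).round(3))
o=np.zeros((600,800,3),np.uint8)
o[:300,:800]=cv2.resize(c['pixels'][200:380,160:640,::-1],(800,300));o[300:,:800]=cv2.resize(t['pixels'][130:280,100:500,::-1],(800,300));cv2.imwrite('pics/end.png',o)
E
```

```text
shift [ 0.0005 -0.0013  0.0011] rot [ 0.07  0.08 -0.07]
Mtool [0.0148 0.004  0.0074] sd [0.021 0.023 0.022] F [ 0.3  -0.1   2.61]
18.3 [0.4589 0.451  0.0999] J [  58.9   29.7   -5.8   -0.   -54.5 -133.8] F [-0.42 -0.26 -2.67] M [ 0.009 -0.032  0.004] w 0.314 30.0
[[-0.965, -0.261, -0.0], [-0.261, 0.965, -0.0], [0.0, -0.0, -1.0]] M tool [-0.001 -0.034 -0.004]
321 along 0.017 0.059 z fit [-0.19   0.134]
```

View pics/end.png

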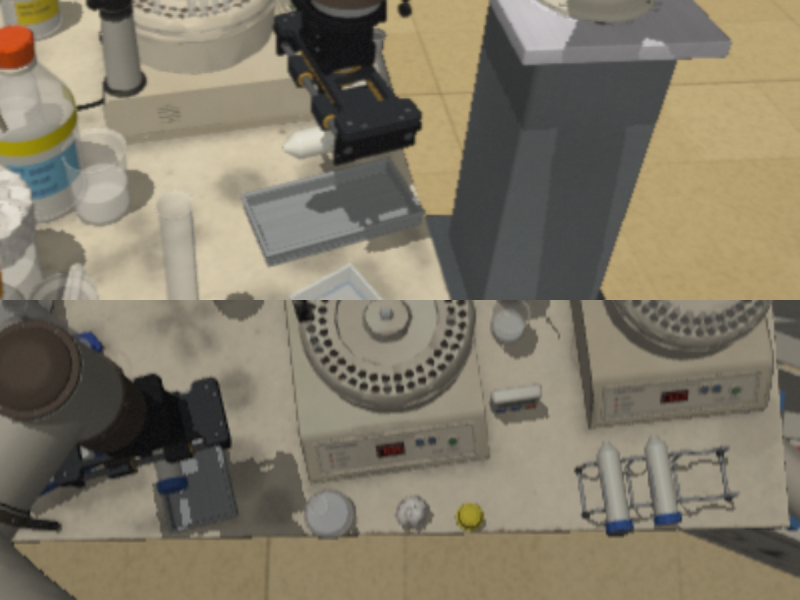

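The tube is held level over the middle of the tray, with its blue cap at (172,485) and the other two tubes still seated. The bystanders haven't moved. However, the level moment now reads 0.00 instead of −0.056, so sensor drift could have misled me. There is time left, so I'll go back to the clear spot and repeat the test.

```bash
python3 steer.py '[[0,0,-0.01,-0.05,0,0,0],[0,0,-0.02,-0.10,0,0,0],[0,0,-0.04,-0.15,0,0,0],[0,0,-0.08,-0.175,0,0,0],[0,0,-0.12,-0.175,0,0,0],[0,0,-0.16,-0.175,0,0,0],[0,0,-0.20,-0.175,0,0,0],[0,0,-0.24,-0.175,0,0,0]]';python3 steer.py '[[0,0.02,-0.045,0,0,0,0],[0,0.04,-0.09,0,0,0,0],[0,0.06,-0.13,0,0,0,0],[0,0.08,-0.17,0,0,0,0],[0,0.10,-0.21,0,0,0,0],[0,0.12,-0.25,0,0,0,0],[0,0.14,-0.29,0,0,0,0],[0,0.15,-0.32,0,0,0,0]]' ; python3 steer.py '[[0,0,0,0,0,0,0],[0,0,0,0,0,0,0],[0,0,0,0,0,0,0],[0,0,0,0,0,0,0]]'>/dev/null; python3 -c "
from h import *
avg(12);go((.432,-.2,.275),96.9)"
```

```text
time_s: 19.15
tcp_pos: [0.5216, 0.2177, 0.2751]
ee_rot: [[-0.965, -0.261, 0.0], [-0.261, 0.965, 0.0], [-0.0, 0.0, -1.0]]
wrist_force: [0.6, 0.2, -2.7]
gripper_width: 0.322
gripper_force: 30.0
time_s: 19.95
tcp_pos: [0.4587, -0.1309, 0.2753]
ee_rot: [[-0.966, -0.26, 0.0], [-0.26, 0.966, -0.0], [-0.0, -0.0, -1.0]]
wrist_force: [0.7, -0.0, -2.9]
gripper_width: 0.319
gripper_force: 30.0
Mtool [-0.0263  0.0008  0.0041] sd [0.034 0.032 0.018] F [-0.11  0.08  2.78]
20.95 [ 0.4603 -0.1288  0.2749] J [  3.9   5.4 -14.2   0.  -70.4 -78.8] F [ 0.09 -0.33 -3.09] M [-0.032  0.029 -0.019] w 0.32 30.0
[[-0.965, -0.261, -0.0], [-0.261, 0.965, -0.0], [0.0, -0.0, -1.0]] M tool [0.023 0.036 0.019]
shift [ 0.0459 -0.0614 -0.    ] rot [-0.   -0.01  8.23]
```

```bash
Z='[0,0,0,0,0,0,0]'
echo CAP; python3 steer.py '[[0,0,0,0,0,-45,0],[0,0,0,0,0,-45,0],[0,0,0,0,0,-45,0],[0,0,0,0,0,-45,0],[0,0,0,0,0,-45,0],[0,0,0,0,0,-45,0],[0,0,0,0,0,-45,0],[0,0,0,0,0,-45,0]]' |grep rot; python3 steer.py '[[0,0,0,0,0,0,0],[0,0,0,0,0,0,0],[0,0,0,0,0,0,0]]' >/dev/null
python3 steer.py '[[0,0,0,0,0,45,0],[0,0,0,0,0,45,0],[0,0,0,0,0,45,0],[0,0,0,0,0,45,0],[0,0,0,0,0,45,0],[0,0,0,0,0,45,0],[0,0,0,0,0,45,0],[0,0,0,0,0,45,0]]' >/dev/null; python3 steer.py '[[0,0,0,0,0,0,0],[0,0,0,0,0,0,0],[0,0,0,0,0,0,0],[0,0,0,0,0,0,0]]' >/dev/null; python3 -c "
from h import *
avg(20)"
echo FOOT; python3 steer.py '[[0,0,0,0,0,45,0],[0,0,0,0,0,45,0],[0,0,0,0,0,45,0],[0,0,0,0,0,45,0],[0,0,0,0,0,45,0],[0,0,0,0,0,45,0],[0,0,0,0,0,45,0],[0,0,0,0,0,45,0]]' |grep rot; python3 steer.py '[[0,0,0,0,0,0,0],[0,0,0,0,0,0,0],[0,0,0,0,0,0,0]]' >/dev/null
python3 steer.py '[[0,0,0,0,0,-45,0],[0,0,0,0,0,-45,0],[0,0,0,0,0,-45,0],[0,0,0,0,0,-45,0],[0,0,0,0,0,-45,0],[0,0,0,0,0,-45,0],[0,0,0,0,0,-45,0],[0,0,0,0,0,-45,0]]' >/dev/null; python3 steer.py '[[0,0,0,0,0,0,0],[0,0,0,0,0,0,0],[0,0,0,0,0,0,0],[0,0,0,0,0,0,0]]' >/dev/null; python3 -c "
from h import *
avg(20)"
```

```text
CAP
ee_rot: [[-0.684, -0.261, 0.682], [-0.185, 0.965, 0.183], [-0.706, -0.001, -0.708]]
Mtool [-0.0015 -0.067  -0.0051] sd [0.023 0.026 0.034] F [-0.   -0.03  2.73]
24.25 [ 0.4603 -0.1288  0.2749] J [  3.9   5.4 -14.2   0.  -70.4 -78.8] F [-0.19 -0.68 -2.85] M [ 0.045 -0.03  -0.008] w 0.32 30.0
[[-0.965, -0.261, -0.0], [-0.261, 0.965, -0.0], [0.0, -0.0, -1.0]] M tool [-0.036 -0.041  0.008]
FOOT
ee_rot: [[-0.685, -0.261, -0.68], [-0.185, 0.965, -0.184], [0.705, -0.001, -0.71]]
Mtool [ 0.002   0.035  -0.0005] sd [0.025 0.026 0.028] F [-0.24 -0.11  2.67]
27.55 [ 0.4603 -0.1288  0.2749] J [  3.9   5.4 -14.2   0.  -70.4 -78.8] F [-0.26 -1.05 -2.82] M [-0.009  0.04  -0.078] w 0.321 30.0
[[-0.965, -0.261, -0.0], [-0.261, 0.965, -0.0], [0.0, -0.0, -1.0]] M tool [-0.002  0.04   0.078]
```

The swing repeats (−0.067 to +0.035, about 0.10 N m), so this is the rattler. The rod probably shifted while being carried, which would explain the zero reading. Back to the tray.

```bash
python3 steer.py '[[0,-0.005,0.02,0,0,0,0],[0,-0.02,0.055,0,0,0,0],[0,-0.035,0.095,0,0,0,0],[0,-0.05,0.135,0,0,0,0],[0,-0.065,0.175,0,0,0,0],[0,-0.08,0.215,0,0,0,0],[0,-0.09,0.255,0,0,0,0],[0,-0.10,0.295,0,0,0,0]]' >/dev/null;python3 steer.py '[[0,-0.01,0.04,0,0,0,0],[0,-0.02,0.08,0,0,0,0],[0,-0.03,0.12,0,0,0,0],[0,-0.035,0.16,0,0,0,0],[0,-0.04,0.20,0,0,0,0],[0,-0.045,0.235,0,0,0,0],[0,-0.05,0.255,0,0,0,0],[0,-0.05,0.264,0,0,0,0]]'; python3 steer.py '[[0,0,0,0,0,0,0],[0,0,0,0,0,0,0],[0,0,0,0,0,0,0],[0,0,0,0,0,0,0]]'>/dev/null; python3 -c "
from h import *
st();go((.459,.450,.10),105.2)"
```

```text
time_s: 29.15
tcp_pos: [0.4588, 0.4521, 0.2737]
ee_rot: [[-0.965, -0.263, -0.001], [-0.263, 0.965, -0.001], [0.001, -0.001, -1.0]]
wrist_force: [-0.4, -0.0, -3.6]
gripper_width: 0.319
gripper_force: 30.0
29.55 [0.4595 0.4489 0.2754] J [  58.7   22.1    8.1   -0.   -76.  -133.7] F [-0.   -0.4  -1.81] M [0.008 0.065 0.002] w 0.323 30.0
[[-0.966, -0.26, 0.0], [-0.26, 0.966, 0.0], [-0.0, 0.0, -1.0]] M tool [-0.024  0.061 -0.002]
shift [0.0003 0.0011 0.1754] rot [ 0.01  0.01 -0.14]
```

```bash
python3 steer.py '[[0,0,0.001,0.02,0,0,0],[0,0,0.001,0.05,0,0,0],[0,0,0.001,0.085,0,0,0],[0,0,0.001,0.12,0,0,0],[0,0,0.001,0.15,0,0,0],[0,0,0.001,0.17,0,0,0],[0,0,0.001,0.175,0,0,0],[0,0,0.001,0.175,0,0,0]]' >/dev/null; python3 steer.py '[[0,0,0,0,0,0,0],[0,0,0,0,0,0,0],[0,0,0,0,0,0,0],[0,0,0,0,0,0,0]]'>/dev/null; python3 - <<'E'
from h import *
from station import r, cams
st();u=np.array([np.cos(.2653),np.sin(.2653)])
for n in('side','top'):
    c=cams.capture(n);W=cloud(c);p=c['pixels'].astype(int)
    near=(W[...,2]>.085)&(W[...,2]<.145)
    s=(W[...,:2]-[.459,.45])@u;t=(W[...,:2]-[.459,.45])@[-u[1],u[0]]
    for k,m in(('white',(p.min(-1)>120)&(s>.02)),('blue',p[...,2]>p[...,0]+40)):
        m=m&near&(abs(s)<.075)&(abs(t)<.025)
        if m.sum()>3:print(n,k,m.sum(),'s',s[m].min().round(3),s[m].max().round(3),'t',t[m].mean().round(3),'z',np.percentile(W[m][:,2],[2,50,98]).round(3))
    cv2.imwrite(f'pics/{n}end.png',cv2.resize(c['pixels'][250:320,310:430,::-1],None,fx=6,fy=6))
E
```

```text
30.75 [0.4591 0.4512 0.1008] J [  58.9   29.6   -5.8    0.   -54.5 -133.8] F [ 0.37 -0.54 -3.69] M [-0.013  0.085  0.033] w 0.319 30.0
[[-0.965, -0.261, 0.001], [-0.261, 0.965, 0.001], [-0.001, 0.001, -1.0]] M tool [-0.01   0.085 -0.033]
side white 382 s 0.02 0.06 t 0.007 z [0.111 0.126 0.133]
top blue 12 s -0.052 -0.045 t -0.0 z [0.132 0.136 0.138]
```

View pics/sideend.png

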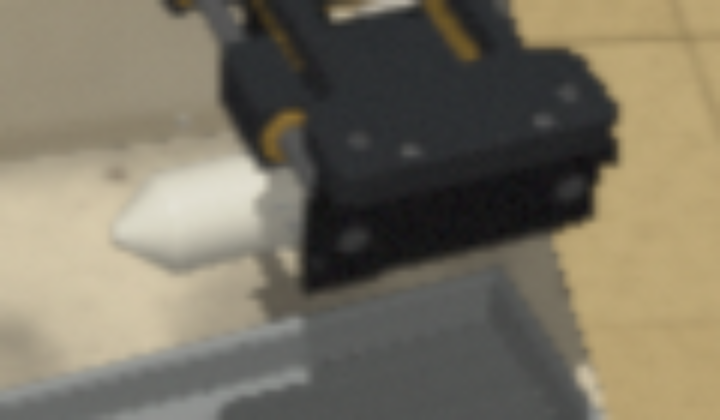

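The foot shows at (150,230), level and parallel to the tray. Body top is at z 0.133 and cap top at 0.136, so the axis is at 0.118 at both ends, and it's centred to within 3 mm.

```bash
python3 -c "
from station import r, cams
print(r.finish_job())"
```

```text
the job is handed in; nothing more can be done
None
```

I handed the job in at about 31 s, with the gripper holding the rattling tube level and lengthwise over the middle of the tray, about 8 cm above its rim. It was the first tube I lifted, the one farthest to the robot's right; the tip test was run twice and gave the same result, the other two tubes were never lifted, and I left the flask, small beaker and foil ball alone.

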